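# Lock the slicer hub with its pin

### The job

Lock the vegetable slicer: stand the orange-headed lock pin from the white rack in the brass guide on the slicer's cover, then spin the black knob slowly clockwise until the hidden hole in the hub comes under the pin and the pin goes down through it fully home, and leave it there. Be gentle with the pin, light finger pressure only: never force it against the guide or the hub, neither by pushing it down where there is no hole nor by turning on once it has dropped. Leave the tub, the bowl and the jar where they are.

Things in the scene. Friction and masses are not known exactly. Their poses are not given: they have to be found in the camera images.
- pin: Lock pin, upright in the rack at the start, 40 to 72 g: steel shaft 12 mm diameter, 38 mm long, its lowest 4 mm tapering to 7 mm; above it an orange cylindrical head 24 mm diameter, 30 mm tall, whose flat underside is the shoulder. Origin: centre of the shaft's tip; z up along the pin (shoulder at 38 mm, top of the head at 68 mm).
- rack: White plastic parts rack, fixed, 80 x 70 x 55 mm tall, with one upright 16 mm hole in the middle; the pin's shoulder rests on its top. Origin: centre of its underside.
- slicer: Vegetable slicer, fixed: round steel drum 200 mm across with a flat white cover, top 60 mm above the table. Origin: on the hub's upright axis at table height, z up; the pin guide is 80 mm out along its -y. Under the cover the hub's steel flange (top face 52 mm above the table, 8 mm thick, free space below) turns with the knob; its one 15 mm hole, 80 mm from the axis, cannot be seen.
- knob (a point): On the hub's axis, 90 mm above the table: the height to grip the round black knob (52 mm diameter, from 64 to 104 mm above the table). Does not turn with it. Turning clockwise from above brings the hub's hole under the guide after 20 to 70 degrees (unmeasured; stop 40 degrees beyond). The hub is loose (0.06 N m friction) and stays where it is left.
- guide (a point): Mouth centre of the brass guide, a 34 mm square block, mouth 76 mm above the table; upright bore 14 mm across, 22 mm long; axes as the slicer's. A pin put in stands by itself on the flange, tip 24 mm below the mouth. When the hole comes under it, it drops 14 mm by its weight, shoulder onto the mouth (tip 38 mm below), and then blocks the hub after a few degrees of play.
- tub: Bystander: clear plastic food tub, 100 x 150 x 50 mm, loose. Origin: centre of its underside.
- bowl: Bystander: blue ceramic bowl, 110 mm across, 50 mm tall, loose. Origin: centre of its underside.
- jar: Bystander: amber jar with a red cap, 64 mm diameter, 100 mm tall, loose. Origin: centre of its underside.
Things that resemble listed ones, but are neither listed nor needed, are in the scene too. Several things have the shape of the slicer; the one meant has the colours described above.

How it is judged:
By the outcome, as a careful person would: the job done as asked, in the order asked, and still so for the second after the job is handed in, with the robot touching nothing.
It also fails if it takes over 69 s, if anything falls off the work surface, if the arm or the gripper's body presses on something with over 40 N, if the wrist force passes 120 N, or if a joint passes its speed limit or range.

### The arm

A 7-joint arm with a two-finger parallel gripper is mounted at the origin on the work surface. World frame = base frame: x ahead of the robot, y to its left, z up, the work surface at z = 0. Lengths are in m, angles in degrees, forces in N, time in s.
With the tool pointing down it reaches from about 0.425 to 0.875 m from the base axis. Payload 4.7 kg.
Tool frame: the origin (TCP) lies between the finger pads; the fingertips stand 19 mm ahead of it and the grasp point (between the pads) is the TCP; x points along the fingers, z is the direction in which the jaws open and shut, and the axes are right-handed (so a half turn about x gives the same grasp; the last joint's range is limited). The gripper opens to 87 mm and grips with 3 to 60 N. Pads are 19 mm wide; open, the fingers measure 117 mm over their backs; the gripper's body (75 mm by 190 mm) begins 51 mm behind the grasp point.
Start: joints at [-67.89, 18.392, -4.016, 83.108, 1.295, 78.541, -3.26], TCP at [0.236, 0.606, 0.242] pointing down, gripper open.
Joint ranges: [-163.93, 163.93], [-17.29, 119.83], [-79.2, 71.16], [3.27, 140.29], [-89.18, 269.18], [5.43, 117.66], [-154.24, 154.24]. Speed limits (degrees/s): [147.25, 147.25, 180, 180, 180, 180, 180].

### API

Orientations are given as [roll, pitch, yaw] about the fixed x, y, z axes, in that order (R = Rz(yaw) Ry(pitch) Rx(roll)).
In Python, from cell import monitor, read_camera, camera_model, env, regions_of gives the robot as it stands. The module is installed in compiled form; this text tells all that it offers.
- The arm moves only by the tool step_arm, never from a script. Its argument "deltas" is a list of rows, each a list of 5 numbers: the gripper's target within -1 to 1 (fully open at 1, half-way at 0, shut at -1), then the shift along the tool's x, y, z in m, then the turn about the tool's x in degrees. A call has 1 to 12 rows; each row is the pose to reach, as a shift and turn from the pose commanded when the call began, along the tool's axes at that moment; what a row does not reach only later rows make up. A row lasts 1/8 s, in which the tool goes at most 62.5 mm and 10.7 degrees, less where a joint would pass 70% of its speed; a pose out of reach is approached as far as the arm can. A call with a gripper value outside its range is refused whole. The fingers move at their own pace and stop on an object; "newtons" is the grip in N (left out, the last holds). Time passes only in rows, so rows that repeat a pose let the fingers close. It gives the time, the measured TCP pose, the force and the opening at its end, in the units of the state.
- monitor.get_obs(): the state, without advancing time (a new reading comes with each control period).
- read_camera(name): name is "side" or "top" or "wrist"; returns (picture, depth): 400x640x3 uint8, red, green, blue; 400x640 float32, m along the optical axis (not along the pixel's ray), 0 where there is no reading.
- camera_model(name): a dict with "fx", "fy", "cx", "cy" (pixels), "xyz" and "attitude" of the camera in the world. Camera axes: x right, y down, z forward; pixel columns grow to the right and rows downward; lengths in m; the calibration is good to about 2 mm. A picture is of the moment at which its call begins: read the wrist's pose just before it. camera_model takes no time and is no camera call; for the wrist camera it gives the pose at the moment of the call.
- env.sign_off(): hands the job in, once; it reports no verdict.
Trained networks look in the newest picture that a camera, given by its name, has taken for a name from the list of things; names that differ only in an ending like _2 or _b are one class to them, and where a whole thing is asked for, a point or a joint stands for the part that bears it (a point fixed in the world has none). Each returns a list of dicts, best first, with "p" (0 to 1); they miss things now and then, are a little off and sometimes report something else, mostly with a low value. They report only what shows in the picture. A call takes as long as a camera call. They do not tell look-alikes from the thing itself.
- regions_of(camera, thing): "pixels" (400x640 bool, what is visible of it) and "pixel" ([column, row] in pixels, amid what is visible of it).
The state is a dict: "time_s": time; "qpos": joint angles; "joint_velocities": joint speeds; "effort": joint torques, N m; "tool_pos": TCP position; "tool_rot": TCP orientation; "force": force on the tool from outside, world axes, zero at the start; "wrist_torque": the same for the moment, N m; "grip_width": finger opening in m.
Only numpy, scipy, OpenCV 4.12 (cv2) and the standard library are available. Lean on these libraries where they do the work, as an engineer would, in place of code of your own. Each camera call takes 0.05 s, during which the arm holds its last target. There are 200 camera calls.

## Working session

There is one attempt and no reset: what is moved stays moved. The work goes in short steps, Python scripts to look and compute and a tool call to move; the robot and the scene stay as the last step left them, time stands still between calls to the robot, and variables do not carry over. Pictures are saved under pics/ and viewed, about 8 in all and at most 12, crops included, and the job is handed in when it is done.

Besides the shell and the picture viewer there is one more tool, called after "Call:" as name([rows], argument=value, ...), one row to a line, values as JSON. step_arm: Moves the arm, as the interface text tells. Its arguments: {"type":"object","properties":{"deltas":{"type":"array"},"newtons":{"type":"number"}},"required":["deltas"]}

```bash
mkdir -p pics; cat > h.py <<'E'
import numpy as np, cv2
from scipy.spatial.transform import Rotation as R
from cell import monitor, read_camera, camera_model, env, regions_of
def cloud(cam,d,m=None):
    if m is None: m=camera_model(cam)
    v,u=np.mgrid[0:400,0:640]
    P=np.stack([(u-m['cx'])/m['fx']*d,(v-m['cy'])/m['fy']*d,d],-1)
    return P@rot(m).T+np.array(m['xyz'])
def rot(m):
    a=np.array(m['attitude'],float)
    return a if a.shape==(3,3) else R.from_euler('xyz',a,degrees=True).as_matrix()
E
python3 - <<'E'
from h import *
print(camera_model('top'),camera_model('side'));o=monitor.get_obs();print(o)
ims=[]
for c in('top','side'):
    p,d=read_camera(c);W=cloud(c,d);ims.append(p)
    for t in('pin','rack','slicer','knob','guide','tub','bowl','jar'):
        for r in regions_of(c,t):
            if r['p']<.2: continue
            q=W[r['pixels']&(d>0)]
            print(c,t,round(r['p'],2),r['pixel'],len(q),q.min(0).round(3) if len(q) else'',q.max(0).round(3)if len(q) else'',np.median(q,0).round(3) if len(q) else'')
for c,i in zip(('top','side'),ims): cv2.imwrite(f'pics/{c}0.png',i[...,::-1])
E
```

```text
{'fx': 468.99823573153924, 'fy': 468.99823573153924, 'cx': 319.4689994707908, 'cy': 196.42118855235015, 'xyz': array([0.46756248, 0.00135812, 1.21124291]), 'attitude': array([-176.71008625,    1.14528171,  -88.38424651])} {'fx': 468.29233167676483, 'fy': 468.29233167676483, 'cx': 324.78266890473054, 'cy': 196.29629781740377, 'xyz': array([-0.12666211, -0.63670558,  0.89956588]), 'attitude': array([-131.17532177,   -0.91952585,  -45.25512226])}
{'time_s': 0.0, 'qpos': array([-67.89048852,  18.4366093 ,  -4.01454528,  83.17521607,
         1.29612004,  78.54225873,  -3.26173333]), 'joint_velocities': array([-0.03423144,  0.13227569,  0.07119418, -0.07404866,  0.04402516,
       -0.00853272, -0.01305654]), 'effort': array([ 3.61251623e-04, -4.91281879e+01, -4.03968450e-01, -3.12522125e+01,
       -6.41973736e-02,  4.37920564e-02,  1.61889789e-04]), 'tool_pos': array([0.23600116, 0.60507554, 0.24048639]), 'tool_rot': array([-176.15617635,   89.89097507, -107.45837706]), 'force': array([-1.00773166,  0.10731283, -1.05088142]), 'wrist_torque': array([ 0.02355315, -0.00533549, -0.02939057])
[... 2384 characters left out ...]
 [331.0, 348.1] 7553 [ 0.161 -0.378 -0.003] [ 0.397 -0.179  0.109] [ 0.244 -0.294  0.061]
side knob 0.74 [355.3, 239.8] 4309 [ 0.428 -0.22  -0.004] [ 0.674 -0.022  0.109] [ 0.504 -0.139  0.06 ]
side guide 0.79 [468.3, 224.0] 3999 [ 0.695 -0.388 -0.004] [ 0.939 -0.185  0.109] [ 0.769 -0.304  0.06 ]
side guide 0.68 [356.6, 237.6] 4340 [ 0.428 -0.22  -0.001] [0.682 0.024 0.109] [ 0.505 -0.139  0.06 ]
side guide 0.68 [328.7, 346.5] 7649 [ 0.161 -0.378 -0.005] [ 0.397 -0.142  0.109] [ 0.244 -0.294  0.06 ]
side tub 0.66 [403.7, 183.8] 1914 [ 0.744 -0.141 -0.005] [0.914 0.054 0.055] [ 0.815 -0.06   0.023]
side tub 0.5 [252.0, 193.7] 815 [ 0.41   0.16  -0.003] [0.519 0.254 0.06 ] [0.447 0.196 0.047]
```

View pics/top0.png

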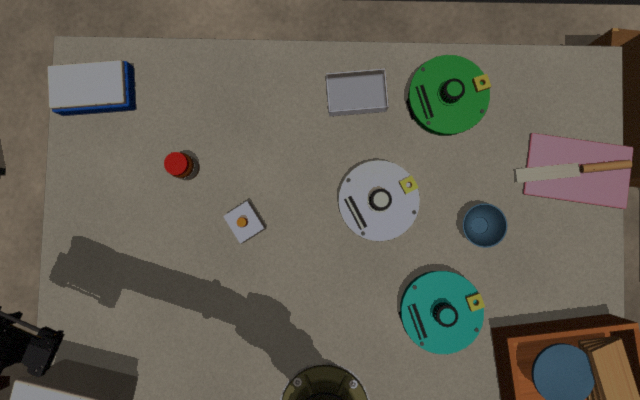

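View pics/side0.png

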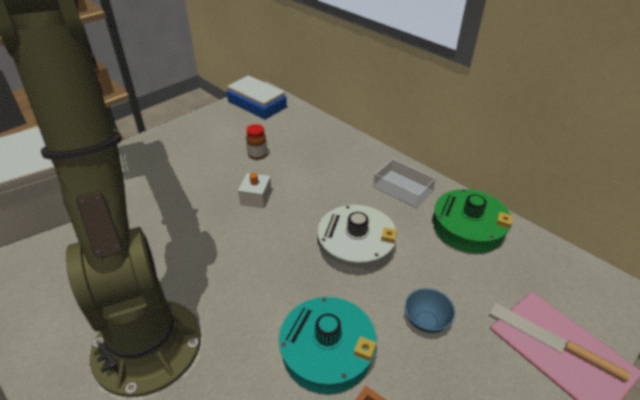

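```bash
cat >> h.py <<'E'
def tool():
    o=monitor.get_obs(); return np.array(o['tool_pos']),R.from_euler('xyz',o['tool_rot'],degrees=True).as_matrix()
def circ(W,d,m,z0,z1,c,r):
    q=W[m&(d>0)&(W[...,2]>z0)&(W[...,2]<z1)&(np.hypot(W[...,0]-c[0],W[...,1]-c[1])<r)]
    (x,y),rr=cv2.minEnclosingCircle(q[:,:2].astype(np.float32)); return len(q),np.round([x,y,rr,np.median(q[:,2])],4),q.mean(0).round(4)
E
python3 - <<'E'
from h import *
p,t=tool();print(p,t.round(3))
for c in('top','side'):
    i,d=read_camera(c);W=cloud(c,d);H=cv2.cvtColor(i,cv2.COLOR_RGB2HSV);h,s,v=[H[...,k].astype(int) for k in range(3)]
    one=h>=0
    print(c,'knob',circ(W,d,one,.095,.12,(.527,-.118),.06))
    print('cover',circ(W,d,one,.056,.066,(.527,-.118),.13))
    ye=(h>18)&(h<35)&(s>90)
    print('guide',circ(W,d,ye,.07,.085,(.55,-.19),.08))
    og=(h<20)&(s>120)
    print('pin',circ(W,d,og,.07,.1,(.465,.21),.04))
    print('racktop',circ(W,d,~og,.048,.062,(.465,.21),.09))
    q=W[(W[...,2]>.048)&(W[...,2]<.062)&(np.hypot(W[...,0]-.465,W[...,1]-.21)<.09)];print(cv2.minAreaRect(q[:,:2].astype(np.float32)))
    q=W[ye&(W[...,2]>.07)&(W[...,2]<.085)&(np.hypot(W[...,0]-.55,W[...,1]+.19)<.08)];print(cv2.minAreaRect(q[:,:2].astype(np.float32)))
E
```

```text
[0.23616583 0.605597   0.24161767] [[ 0.    -0.932  0.363]
 [ 0.     0.363  0.932]
 [-1.    -0.     0.   ]]
top knob (389, array([ 0.528 , -0.1188,  0.0266,  0.1049]), array([ 0.5276, -0.1185,  0.1048]))
cover (4473, array([ 0.5281, -0.1191,  0.0999,  0.0607]), array([ 0.5259, -0.116 ,  0.0607]))
guide (171, array([ 0.5667, -0.1872,  0.0224,  0.0761]), array([ 0.5675, -0.1881,  0.0763]))
pin (77, array([0.4658, 0.2122, 0.0117, 0.085 ]), array([0.4654, 0.2116, 0.0849]))
racktop (837, array([0.4651, 0.2126, 0.0527, 0.0552]), array([0.4654, 0.2124, 0.0553]))
((0.4654731750488281, 0.21283359825611115), (0.08044540137052536, 0.07046887278556824), 33.68798065185547)
((0.5671371817588806, -0.1880161166191101), (0.0324973501265049, 0.034487273544073105), 28.28438377380371)
side knob (294, array([ 0.526 , -0.1201,  0.0269,  0.1039]), array([ 0.5241, -0.1224,  0.1036]))
cover (2920, array([ 0.527 , -0.1191,  0.1022,  0.0604]), array([ 0.5155, -0.1238,  0.0605]))
guide (142, array([ 0.5666, -0.1896,  0.0226,  0.0758]), array([ 0.5657, -0.1908,  0.0756]))
pin (54, array([0.4665, 0.2116, 0.0143, 0.0839]), array([0.4628, 0.208 , 0.0821]))
racktop (433, array([0.4633, 0.2114, 0.0518, 0.0553]), array([0.4596, 0.2054, 0.0551]))
((0.46390968561172485, 0.21231336891651154), (0.08560674637556076, 0.07228532433509827), 34.187591552734375)
((0.5673133134841919, -0.1895870566368103), (0.03939326852560043, 0.03195551782846451), 28.11806869506836)
```

Call:
step_arm([
  [1,0.005,-0.04,-0.032,5],
  [1,0.01,-0.08,-0.064,10],
  [1,0.015,-0.12,-0.095,15],
  [1,0.02,-0.16,-0.127,20],
  [1,0.025,-0.2,-0.159,25],
  [1,0.03,-0.24,-0.191,30],
  [1,0.035,-0.28,-0.223,35],
  [1,0.04,-0.32,-0.255,40],
  [1,0.042,-0.357,-0.284,40],
  [1,0.042,-0.357,-0.284,40],
  [1,0.042,-0.357,-0.284,40],
])

```text
time_s: 2.38
tool_pos: [0.4653, 0.2119, 0.1997]
tool_rot: [69.6, 90.0, 98.3]
force: [-0.5, -0.4, -0.4]
grip_width: 0.0867
```

```bash
cat >> h.py <<'E'
def to(target,yaw=None):
    p,t=tool(); a=np.degrees(np.arctan2(t[1,2],t[0,2])); print('tcp',p.round(4),'jaw',a.round(2),'delta xyz',(t.T@(np.array(target)-p)).round(4))
E
python3 - <<'E'
from h import *
o=monitor.get_obs();print(o['time_s'],o['qpos'].round(1),o['force'])
p,t=tool();m=camera_model('wrist');i,d=read_camera('wrist');W=cloud('wrist',d,m)
print('cam in tool',t.T@(m['xyz']-p),(t.T@rot(m)).round(3))
H=cv2.cvtColor(i,cv2.COLOR_RGB2HSV);h,s=H[...,0],H[...,1]
og=(h<20)&(s>120)
print('pin',circ(W,d,og,.06,.1,(.465,.21),.04))
to((.466,.212,.077))
cv2.imwrite('pics/w1.png',i[...,::-1])
E
```

```text
2.375 [-43.4   2.7  16.6 106.4  -0.9  70.9   2.1] [-0.45284323 -0.38465637 -0.38007538]
cam in tool [-0.14390083  0.08358964  0.00023104] [[-0.001 -0.304  0.953]
 [-0.    -0.953 -0.304]
 [ 1.    -0.     0.001]]
pin (643, array([0.4654, 0.213 , 0.0118, 0.0852]), array([0.4646, 0.2148, 0.0832]))
tcp [0.465  0.2126 0.1997] jaw 28.8 delta xyz [ 0.1227 -0.0011  0.0005]
```

View pics/w1.png

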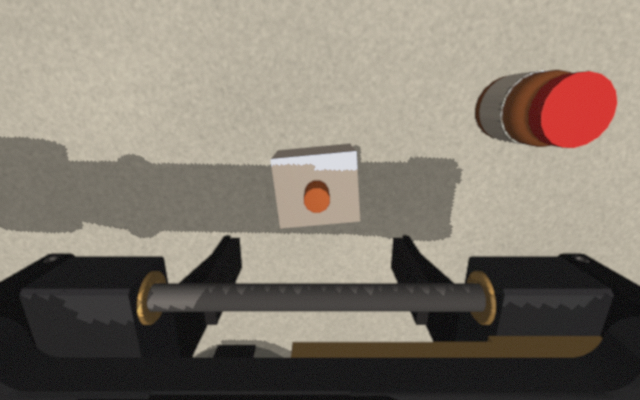

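Call:
step_arm([
  [0.2,0.04,0,0,0],
  [0.2,0.08,0,0,0],
  [0,0.11,0,0,0],
  [0,0.122,0,0,0],
  [0,0.122,0,0,0],
  [-1,0.122,0,0,0],
  [-1,0.122,0,0,0],
  [-1,0.122,0,0,0],
  [-1,0.122,0,0,0],
  [-1,0.122,0,0,0],
  [-1,0.122,0,0,0],
], newtons=8)

```text
time_s: 3.8
tool_pos: [0.4662, 0.2116, 0.0784]
tool_rot: [9.1, 89.9, 37.8]
force: [-1.4, -1.2, 6.0]
grip_width: 0.024
```

```bash
python3 - <<'E'
from h import *
o=monitor.get_obs();print(o['time_s'],o['force'],o['grip_width']);to((.466,.212,.077))
E
```

```text
3.8 [-1.42101478 -1.18974338  5.96960234] 0.023992964129596877
tcp [0.4662 0.2116 0.0784] jaw 28.7 delta xyz [0.0014 0.0004 0.    ]
```

Call:
step_arm([
  [-1,-0.03,0,0,0],
  [-1,-0.08,0,0,0],
  [-1,-0.122,0,0,0],
  [-1,-0.122,-0.04,-0.01,0],
  [-1,-0.122,-0.095,-0.025,0],
  [-1,-0.122,-0.15,-0.04,0],
  [-1,-0.122,-0.205,-0.054,0],
  [-1,-0.122,-0.26,-0.068,0],
  [-1,-0.122,-0.315,-0.082,0],
  [-1,-0.122,-0.365,-0.095,0],
  [-1,-0.122,-0.4,-0.104,0],
  [-1,-0.122,-0.4,-0.104,0],
])

```text
time_s: 5.3
tool_pos: [0.5656, -0.1936, 0.199]
tool_rot: [-145.3, 89.8, -116.9]
force: [0.2, -0.0, -0.7]
grip_width: 0.0237
```

Call:
step_arm([
  [-1,0,0,0,0],
  [-1,0,0,0,0],
  [-1,0,0,0,0],
])

```text
time_s: 5.68
tool_pos: [0.5666, -0.1881, 0.1996]
tool_rot: [46.1, 90.0, 74.9]
force: [-0.1, 0.6, -0.5]
grip_width: 0.0239
```

```bash
cat > gd.py <<'E'
from h import *
import sys
o=monitor.get_obs();print(o['time_s'],o['qpos'].round(1),o['force'].round(2),o['grip_width'])
p,t=tool();m=camera_model('wrist');i,d=read_camera('wrist');W=cloud('wrist',d,m)
H=cv2.cvtColor(i,cv2.COLOR_RGB2HSV);h,s=H[...,0],H[...,1]
ye=(h>18)&(h<35)&(s>90)
g=ye&(W[...,2]>.071)&(W[...,2]<.081)&(np.hypot(W[...,0]-.567,W[...,1]+.188)<.05)
print('rect',cv2.minAreaRect(W[g][:,:2].astype(np.float32)))
k=(W[...,2]>.1)&(W[...,2]<.11)&(np.hypot(W[...,0]-.528,W[...,1]+.119)<.04)
if k.any(): print('knob',circ(W,d,k,.1,.11,(.528,-.119),.04))
c,hi=cv2.findContours(g.astype(np.uint8),cv2.RETR_CCOMP,cv2.CHAIN_APPROX_NONE)
for j,cc in enumerate(c):
    if hi[0][j][3]>=0 and len(cc)>12:
        (u,v),_,_=cv2.fitEllipse(cc);r=rot(m)@np.array([(u-m['cx'])/m['fx'],(v-m['cy'])/m['fy'],1]);X=np.array(m['xyz'])+r*(.076-m['xyz'][2])/r[2]
        print('bore',len(cc),(u,v),X.round(4))
to((.567,-.1885,.112))
cv2.imwrite(sys.argv[1],i[...,::-1])
E
python3 gd.py pics/w2.png
```

```text
5.675 [-15.6  15.1  37.2  95.5  -9.6  72.6  52.4] [-0.11  0.56 -0.5 ] 0.0239090109734473
rect ((0.5509345531463623, -0.18064795434474945), (0.007077864371240139, 0.0035124807618558407), 29.58498191833496)
knob (3985, array([ 0.5279, -0.1197,  0.0266,  0.1051]), array([ 0.5276, -0.1192,  0.105 ]))
tcp [ 0.5666 -0.1884  0.1997] jaw 28.8 delta xyz [ 0.0877 -0.0003  0.0002]
```

View pics/w2.png

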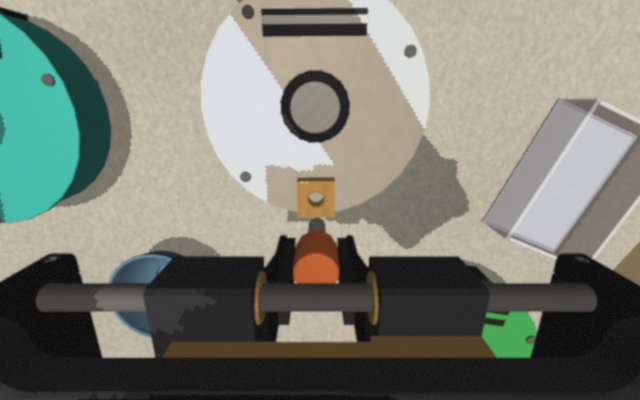

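```bash
sed -i 's/ye=(h>18)&(h<35)&(s>90)/ye=(h>10)\&(h<35)\&(s>90)/' gd.py; python3 gd.py pics/w3.png
```

```text
5.725 [-15.5  15.1  37.3  95.5  -9.6  72.6  52.4] [ 0.09  0.57 -0.6 ] 0.023742197187513643
rect ((0.5672082901000977, -0.1894119381904602), (0.03376675024628639, 0.034824784845113754), 28.373823165893555)
knob (3986, array([ 0.528 , -0.1199,  0.0267,  0.1051]), array([ 0.5276, -0.1192,  0.105 ]))
bore 42 (315.11962890625, 197.32276916503906) [ 0.5664 -0.1887  0.076 ]
tcp [ 0.5666 -0.1886  0.1997] jaw 28.77 delta xyz [ 0.0877 -0.0001  0.0004]
```

```bash
python3 - <<'E'
from h import *
from scipy.optimize import least_squares
p,t=tool();m=camera_model('wrist');i,d=read_camera('wrist');W=(cloud('wrist',d,m)-p)@t
H=cv2.cvtColor(i,cv2.COLOR_RGB2HSV);h,s=H[...,0],H[...,1]
og=(h<15)&(s>140)&(d>0)&(np.abs(W[...,1])<.03)&(np.abs(W[...,2])<.02)&(np.abs(W[...,0])<.04)
q=W[og];print(len(q),q.min(0).round(4),q.max(0).round(4))
side=q[(q[:,0]>-.004)&(q[:,0]<.02)]
f=least_squares(lambda c:np.hypot(side[:,1]-c[0],side[:,2]-c[1])-.012,[0,0],loss='soft_l1',f_scale=.001);print('head yz',f.x,len(side),np.abs(f.fun).mean())
sh=W[(d>0)&(W[...,0]>.03)&(W[...,0]<.056)&(np.abs(W[...,1])<.02)&(np.abs(W[...,2])<.015)]
print('shaft',len(sh),sh.min(0).round(4),sh.max(0).round(4))
for a in(.03,.04,.048):
  g=sh[(sh[:,0]>=a)&(sh[:,0]<a+.01)]
  if len(g)>5:
    f=least_squares(lambda c:np.hypot(g[:,1]-c[0],g[:,2]-c[1])-.006,[0,0],loss='soft_l1',f_scale=.001);print(a,len(g),f.x,np.abs(f.fun).mean())
E
```

```text
2070 [-0.0085 -0.0067 -0.0119] [0.0205 0.013  0.012 ]
head yz [ 4.31238546e-04 -6.12492377e-07] 770 0.00021246024880033196
shaft 191 [ 0.0341  0.0021 -0.0055] [0.0557 0.0073 0.0058]
0.03 41 [0.00081498 0.00018666] 0.00020827081992826432
0.04 98 [0.00076988 0.00022951] 0.0001644941316615931
0.048 74 [0.00076029 0.00028499] 0.00013608331177998126
```

Call:
step_arm([
  [-1,0.015,-0.001,0,0],
  [-1,0.035,-0.001,0,0],
  [-1,0.05,-0.001,0,0],
  [-1,0.06,-0.001,0,0],
  [-1,0.063,-0.001,0,0],
  [-1,0.065,-0.001,0,0],
  [-1,0.067,-0.001,0,0],
  [-1,0.067,-0.001,0,0],
  [-1,0.067,-0.001,0,0],
])

```text
time_s: 6.95
tool_pos: [0.5671, -0.1904, 0.1329]
tool_rot: [-25.9, 90.0, 2.8]
force: [0.2, 0.1, -1.2]
grip_width: 0.0241
```

```bash
python3 - <<'E'
from h import *
o=monitor.get_obs();print(o['time_s'],o['force'],o['wrist_torque'],o['grip_width']);to((.5665,-.1890,.112))
i,d=read_camera('wrist');cv2.imwrite('pics/w4.png',cv2.resize(i[150:300,220:420],None,fx=3,fy=3)[...,::-1])
E
```

```text
6.95 [ 0.17105804  0.09555062 -1.21115506] [-0.0656219   0.03946972 -0.03465695] 0.024053099170332826
tcp [ 0.5671 -0.1904  0.1329] jaw 28.7 delta xyz [0.0209 0.0015 0.0001]
```

View pics/w4.png

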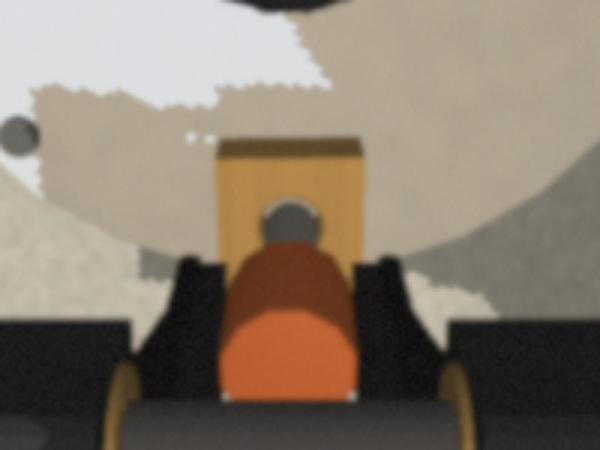

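Call:
step_arm([
  [-1,0.002,0,0,0],
  [-1,0.004,0,0,0],
  [-1,0.006,0,0,0],
  [-1,0.006,0,0,0],
])

```text
time_s: 7.5
tool_pos: [0.5667, -0.1903, 0.1263]
tool_rot: [136.6, 90.0, 165.3]
force: [-0.2, 1.3, -0.1]
grip_width: 0.0237
```

Call:
step_arm([
  [-1,0.002,0.0005,0,0],
  [-1,0.004,0.0005,0,0],
  [-1,0.006,0.0005,0,0],
  [-1,0.008,0.0005,0,0],
  [-1,0.009,0.0005,0,0],
  [-1,0.009,0.0005,0,0],
])

```text
time_s: 8.25
tool_pos: [0.5667, -0.1899, 0.1175]
tool_rot: [121.7, 90.0, 150.4]
force: [0.3, -0.2, -0.6]
grip_width: 0.0238
```

Call:
step_arm([
  [-1,0.002,0,0,0],
  [-1,0.0035,0,0,0],
  [-1,0.0035,0,0,0],
  [-1,0.0035,0,0,0],
  [-0.2,0.0035,0,0,0],
  [-0.1,0.0035,0,0,0],
  [0,0.0035,0,0,0],
  [0,0.0035,0,0,0],
])

```text
time_s: 9.25
tool_pos: [0.5667, -0.1899, 0.1141]
tool_rot: [-1.3, 90.0, 27.4]
force: [0.2, -0.0, -0.2]
grip_width: 0.0427
```

```bash
cat > pinz.py <<'E'
from h import *
import sys
o=monitor.get_obs();print(round(o['time_s'],2),o['qpos'].round(1),o['force'].round(1),o['wrist_torque'].round(3),round(o['grip_width'],4))
for c in ('top','side','wrist'):
    m=camera_model(c);i,d=read_camera(c);W=cloud(c,d,m);H=cv2.cvtColor(i,cv2.COLOR_RGB2HSV);h,s,v=H[...,0],H[...,1],H[...,2]
    og=(h<12)&(s>140)&(d>0)&(np.hypot(W[...,0]-.567,W[...,1]+.189)<.025)&(W[...,2]>.07)
    q=W[og]
    if len(q)>8: print(c,len(q),'z',np.percentile(q[:,2],[1,50,97]).round(4),'xy',q[:,:2].mean(0).round(4))
    else: print(c,'none')
    if len(sys.argv)>1 and c==sys.argv[1]: cv2.imwrite(sys.argv[2],i[...,::-1])
E
python3 pinz.py
```

```text
9.25 [-14.   19.9  36.  100.7 -12.9  63.6  54.9] [ 0.2 -0.  -0.2] [-0.056  0.018  0.033] 0.0427
top none
side none
wrist 1948 z [0.095  0.1199 0.1214] xy [ 0.5642 -0.1841]
```

Call:
step_arm([
  [0,-0.025,0,0,0],
  [0.5,-0.06,0,0,0],
  [1,-0.086,0,0,10],
  [1,-0.086,0.02,0,20],
  [1,-0.086,0.04,0,30],
  [1,-0.086,0.06,0,40],
  [1,-0.086,0.08,0,50],
  [1,-0.086,0.0804,0,60],
  [1,-0.086,0.0804,0,70],
  [1,-0.086,0.0804,0,80],
  [1,-0.086,0.0804,0,90],
  [1,-0.086,0.0804,0,100],
])

```text
time_s: 10.9
tool_pos: [0.528, -0.1194, 0.2001]
tool_rot: [116.7, 90.0, 45.1]
force: [-0.3, 0.8, 0.6]
grip_width: 0.0871
```

Call:
step_arm([
  [1,0,0,0,10],
  [1,0,0,0,18],
  [1,0,0,0,18],
  [1,0,0,0,18],
])

```text
time_s: 11.4
tool_pos: [0.5281, -0.1194, 0.2001]
tool_rot: [158.6, 90.0, 69.5]
force: [0.0, 1.1, -0.7]
grip_width: 0.0872
```

```bash
python3 pinz.py wrist pics/w5.png; python3 - <<'E'
from h import *
to((.528,-.1194,.09))
m=camera_model('wrist');i,d=read_camera('wrist');W=cloud('wrist',d,m);print(circ(W,d,d>0,.1,.11,(.528,-.119),.032))
E
```

```text
11.4 [-34.2   8.1  48.3 103.4  -6.3  71.4 -73.3] [ 0.   1.1 -0.7] [-0.049  0.186  0.027] 0.0872
top none
side 45 z [0.0942 0.1168 0.1216] xy [ 0.5617 -0.192 ]
wrist 949 z [0.0995 0.1202 0.1217] xy [ 0.5689 -0.1863]
tcp [ 0.5281 -0.1194  0.2001] jaw -89.24 delta xyz [ 1.101e-01 -1.000e-04  0.000e+00]
(2992, array([ 0.529 , -0.1195,  0.0267,  0.1051]), array([ 0.5306, -0.1195,  0.105 ]))
```

View pics/w5.png

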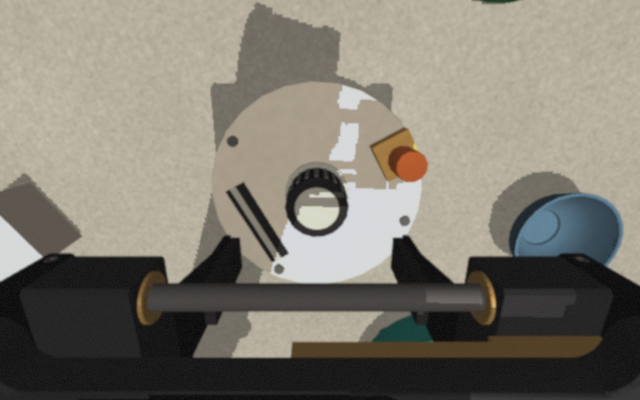

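Call:
step_arm([
  [1,0.03,0,0,0],
  [1,0.06,0,0,0],
  [1,0.09,0,0,0],
  [1,0.105,0,0,0],
  [1,0.11,0,0,0],
  [1,0.11,0,0,0],
  [-1,0.11,0,0,0],
  [-1,0.11,0,0,0],
  [-1,0.11,0,0,0],
  [-1,0.11,0,0,0],
  [-1,0.11,0,0,0],
], newtons=15)

```text
time_s: 12.98
tool_pos: [0.5282, -0.1197, 0.0902]
tool_rot: [38.6, 90.0, -50.7]
force: [-0.2, -1.1, 0.3]
grip_width: 0.0518
```

```bash
python3 pinz.py
```

```text
12.97 [-30.8  16.2  46.5 110.  -13.6  59.4 -67.7] [-0.2 -1.1  0.3] [-0.183  0.188  0.029] 0.0518
top none
side 36 z [0.0937 0.1137 0.1435] xy [ 0.5604 -0.1969]
wrist 3882 z [0.0947 0.1199 0.1215] xy [ 0.5696 -0.1855]
```

Call:
step_arm([
  [-1,0,0,0,1.5],
  [-1,0,0,0,3],
  [-1,0,0,0,4.5],
  [-1,0,0,0,6],
  [-1,0,0,0,7.5],
  [-1,0,0,0,9],
  [-1,0,0,0,10.5],
  [-1,0,0,0,12],
  [-1,0,0,0,13.5],
  [-1,0,0,0,15],
  [-1,0,0,0,15],
  [-1,0,0,0,15],
], newtons=8)

```text
time_s: 14.62
tool_pos: [0.5281, -0.1197, 0.0901]
tool_rot: [61.3, 90.0, -43.0]
force: [0.4, -4.2, 3.1]
grip_width: 0.0516
```

```bash
python3 pinz.py wrist pics/w6.png
```

```text
14.62 [-33.   16.9  49.2 110.1 -14.8  59.6 -81.7] [ 0.4 -4.2  3.1] [-0.945  0.185 -0.036] 0.0516
top none
side 18 z [0.0946 0.1073 0.1149] xy [ 0.5587 -0.1972]
wrist 1352 z [0.0947 0.1108 0.1208] xy [ 0.573  -0.1834]
```

View pics/w6.png

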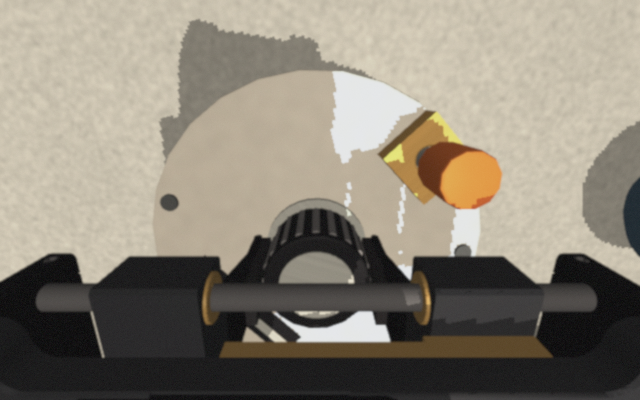

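Call:
step_arm([
  [-1,0,0,0,1],
  [-1,0,0,0,2],
  [-1,0,0,0,2],
  [-1,0,0,0,2],
])

```text
time_s: 15.28
tool_pos: [0.5282, -0.1197, 0.0901]
tool_rot: [56.0, 90.0, -50.4]
force: [0.7, -4.0, 3.3]
grip_width: 0.0516
```

```bash
sed -i "s/('top','side','wrist')/('wrist',)/" pinz.py; python3 pinz.py
```

```text
15.28 [-33.3  17.   49.6 110.1 -14.9  59.6 -83.6] [ 0.7 -4.   3.3] [-1.138  0.233 -0.003] 0.0516
wrist 1160 z [0.0948 0.1099 0.1193] xy [ 0.5745 -0.1825]
```

Call:
step_arm([
  [-1,0,0,0,1],
  [-1,0,0,0,2],
  [-1,0,0,0,2],
  [-1,0,0,0,2],
])

```text
time_s: 15.82
tool_pos: [0.5282, -0.1197, 0.0902]
tool_rot: [63.6, 90.0, -44.7]
force: [0.5, -5.4, 3.5]
grip_width: 0.0519
```

```bash
sed -i "s/\[1,50,97\]/[1,50,99]/;s/h<12/h<16/" pinz.py; python3 pinz.py
```

```text
15.82 [-33.6  17.1  50.  110.1 -15.1  59.6 -85.5] [ 0.5 -5.4  3.5] [-1.16   0.205  0.002] 0.0519
wrist 1465 z [0.094  0.112  0.1209] xy [ 0.5737 -0.1837]
```

Call:
step_arm([
  [-1,0,0,0,1],
  [-1,0,0,0,2],
  [-1,0,0,0,2],
  [-1,0,0,0,2],
])

```text
time_s: 16.38
tool_pos: [0.5281, -0.1197, 0.0901]
tool_rot: [56.7, 90.0, -53.6]
force: [-0.2, -5.2, 3.0]
grip_width: 0.0519
```

```bash
python3 pinz.py
```

```text
16.38 [-33.9  17.2  50.4 110.1 -15.3  59.7 -87.3] [-0.2 -5.2  3. ] [-1.134  0.241 -0.023] 0.0519
wrist 1417 z [0.0938 0.1121 0.1211] xy [ 0.5738 -0.1838]
```

Call:
step_arm([
  [-1,0,0,0,1],
  [-1,0,0,0,2],
  [-1,0,0,0,2],
  [-1,0,0,0,2],
])

```text
time_s: 16.92
tool_pos: [0.5281, -0.1198, 0.0901]
tool_rot: [54.7, 90.0, -57.7]
force: [-0.8, -4.7, 2.6]
grip_width: 0.0519
```

```bash
python3 pinz.py
```

```text
16.93 [-34.2  17.3  50.7 110.1 -15.4  59.7 -89.2] [-0.8 -4.7  2.6] [-1.138  0.235  0.019] 0.0519
wrist 1338 z [0.0939 0.1127 0.1211] xy [ 0.5739 -0.184 ]
```

Call:
step_arm([
  [-1,0,0,0,1],
  [-1,0,0,0,2],
  [-1,0,0,0,2],
  [-1,0,0,0,2],
])

```text
time_s: 17.48
tool_pos: [0.5282, -0.1197, 0.0901]
tool_rot: [60.8, 90.0, -53.6]
force: [0.2, -4.5, 2.8]
grip_width: 0.052
```

```bash
python3 pinz.py
```

```text
17.48 [-34.5  17.4  51.1 110.1 -15.6  59.7 -91. ] [ 0.2 -4.5  2.8] [-1.162  0.222  0.046] 0.052
wrist 1256 z [0.0941 0.1129 0.1213] xy [ 0.5741 -0.1841]
```

Call:
step_arm([
  [-1,0,0,0,1],
  [-1,0,0,0,2],
  [-1,0,0,0,2],
  [-1,0,0,0,2],
])

```text
time_s: 18.02
tool_pos: [0.5282, -0.1197, 0.0902]
tool_rot: [63.9, 90.0, -52.4]
force: [-1.2, -5.4, 2.9]
grip_width: 0.0516
```

```bash
python3 pinz.py
```

```text
18.02 [-34.8  17.5  51.5 110.1 -15.8  59.7 -92.9] [-1.2 -5.4  2.9] [-1.157  0.245  0.015] 0.0516
wrist 1180 z [0.0934 0.1134 0.1211] xy [ 0.5743 -0.1843]
```

Call:
step_arm([
  [-1,0,0,0,1],
  [-1,0,0,0,2],
  [-1,0,0,0,2],
  [-1,0,0,0,2],
])

```text
time_s: 18.58
tool_pos: [0.5282, -0.1198, 0.0902]
tool_rot: [60.3, 90.0, -58.0]
force: [-1.4, -5.0, 2.4]
grip_width: 0.0519
```

```bash
python3 pinz.py
```

```text
18.57 [-35.1  17.6  51.9 110.1 -16.   59.8 -94.7] [-1.4 -5.   2.4] [-1.127  0.27  -0.009] 0.0519
wrist 1098 z [0.0943 0.1138 0.1213] xy [ 0.5745 -0.1845]
```

Call:
step_arm([
  [-1,0,0,0,1],
  [-1,0,0,0,2],
  [-1,0,0,0,2],
  [-1,0,0,0,2],
])

```text
time_s: 19.12
tool_pos: [0.5281, -0.1198, 0.0902]
tool_rot: [64.0, 90.0, -56.3]
force: [-1.3, -4.9, 2.8]
grip_width: 0.0519
```

```bash
python3 pinz.py wrist pics/w7.png; python3 - <<'E'
import cv2,numpy as np
a=cv2.imread('pics/w6.png')[190:285,250:390];b=cv2.imread('pics/w7.png')[190:285,250:390]
cv2.imwrite('pics/cmp.png',cv2.resize(np.hstack([a,b]),None,fx=2.8,fy=2.8))
E
```

```text
19.12 [-35.4  17.7  52.3 110.1 -16.2  59.8 -96.5] [-1.3 -4.9  2.8] [-1.161  0.261 -0.061] 0.0519
wrist 1012 z [0.0949 0.1143 0.1212] xy [ 0.5746 -0.1848]
```

View pics/cmp.png

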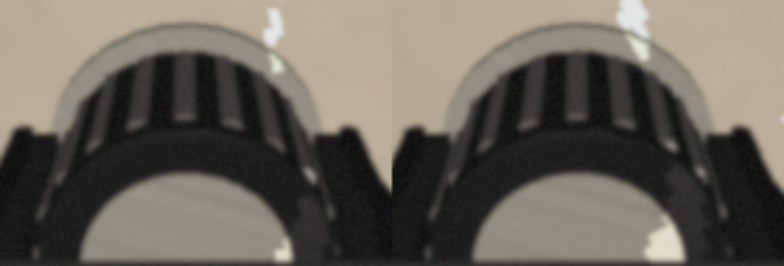

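The ribs stay fixed relative to the gripper (same columns in both halves), so the knob is turning with it, about 31° so far. The pin is still up.

Call:
step_arm([
  [-1,0,0,0,1],
  [-1,0,0,0,2],
  [-1,0,0,0,2],
  [-1,0,0,0,2],
])

```text
time_s: 19.68
tool_pos: [0.5282, -0.1198, 0.0902]
tool_rot: [70.7, 90.0, -51.6]
force: [-1.1, -5.5, 3.5]
grip_width: 0.0519
```

```bash
python3 pinz.py
```

```text
19.68 [-35.7  17.8  52.7 110.1 -16.4  59.9 -98.4] [-1.1 -5.5  3.5] [-1.145  0.253 -0.063] 0.0519
wrist 926 z [0.0946 0.1148 0.1212] xy [ 0.5747 -0.1849]
```

Call:
step_arm([
  [-1,0,0,0,1],
  [-1,0,0,0,2],
  [-1,0,0,0,2],
  [-1,0,0,0,2],
])

```text
time_s: 20.23
tool_pos: [0.5281, -0.1198, 0.0901]
tool_rot: [66.9, 90.0, -57.5]
force: [-0.6, -5.0, 3.3]
grip_width: 0.0516
```

```bash
sed -i 's/h<16/h<20/' pinz.py; python3 pinz.py
```

```text
20.23 [ -36.    18.    53.1  110.1  -16.5   59.9 -100.2] [-0.6 -5.   3.3] [-1.157  0.276 -0.041] 0.0516
wrist 4803 z [0.0752 0.1201 0.122 ] xy [ 0.5718 -0.1884]
```

Pin still up (35°... top at 0.12). On.

Call:
step_arm([
  [-1,0,0,0,1],
  [-1,0,0,0,2],
  [-1,0,0,0,2],
  [-1,0,0,0,2],
])

```text
time_s: 20.78
tool_pos: [0.5281, -0.1198, 0.0901]
tool_rot: [62.3, 90.0, -64.0]
force: [-0.5, -6.1, 3.3]
grip_width: 0.0516
```

```bash
python3 pinz.py
```

```text
20.77 [ -36.3   18.1   53.5  110.1  -16.7   59.9 -102. ] [-0.5 -6.1  3.3] [-1.124  0.242 -0.011] 0.0516
wrist 4718 z [0.0755 0.1202 0.1219] xy [ 0.5716 -0.1885]
```

Call:
step_arm([
  [-1,0,0,0,1],
  [-1,0,0,0,2],
  [-1,0,0,0,2],
  [-1,0,0,0,2],
])

```text
time_s: 21.32
tool_pos: [0.5281, -0.1198, 0.0901]
tool_rot: [67.7, 90.0, -60.6]
force: [-0.5, -4.8, 4.9]
grip_width: 0.0517
```

```bash
python3 pinz.py
```

```text
21.32 [ -36.6   18.2   53.9  110.1  -16.9   60.  -103.9] [-0.5 -4.8  4.9] [-1.111  0.209 -0.051] 0.0517
wrist 4007 z [0.0756 0.1199 0.1221] xy [ 0.5746 -0.1866]
```

Call:
step_arm([
  [-1,0,0,0,1],
  [-1,0,0,0,2],
  [-1,0,0,0,2],
  [-1,0,0,0,2],
])

```text
time_s: 21.88
tool_pos: [0.5281, -0.1198, 0.0901]
tool_rot: [70.8, 90.0, -59.5]
force: [-0.2, -5.1, 4.0]
grip_width: 0.0515
```

```bash
python3 pinz.py wrist pics/w8.png
```

```text
21.88 [ -36.9   18.4   54.3  110.2  -17.2   60.  -105.7] [-0.2 -5.1  4. ] [-1.1    0.272 -0.021] 0.0515
wrist 3877 z [0.0757 0.1197 0.1218] xy [ 0.5742 -0.1866]
```

View pics/w8.png

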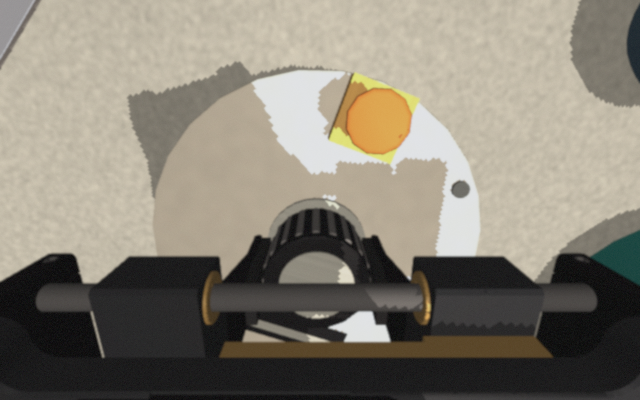

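Call:
step_arm([
  [-1,0,0,0,1],
  [-1,0,0,0,2],
  [-1,0,0,0,2],
  [-1,0,0,0,2],
])

```text
time_s: 22.42
tool_pos: [0.5281, -0.1198, 0.0901]
tool_rot: [75.7, 90.0, -56.7]
force: [-0.4, -6.2, 2.6]
grip_width: 0.0518
```

```bash
python3 pinz.py
```

```text
22.43 [ -37.3   18.5   54.7  110.2  -17.4   60.  -107.5] [-0.4 -6.2  2.6] [-1.16   0.232 -0.05 ] 0.0518
wrist 3395 z [0.0756 0.1063 0.108 ] xy [ 0.5705 -0.1886]
```

Call:
step_arm([
  [0.5,0,0,0,0],
  [0.8,0,0,0,0],
  [1,0,0,0,0],
  [1,0,0,0,0],
  [1,-0.03,0,0,0],
  [1,-0.07,0,0,0],
  [1,-0.11,0,0,0],
  [1,-0.14,0,0,0],
  [1,-0.14,0,0,0],
])

```text
time_s: 23.6
tool_pos: [0.5295, -0.1196, 0.2323]
tool_rot: [144.5, 89.7, 12.2]
force: [-0.6, 0.0, -0.8]
grip_width: 0.0875
```

```bash
sed -i "s/('wrist',)/('side','wrist')/" pinz.py; python3 pinz.py wrist pics/w9.png
python3 - <<'E'
from h import *
for c,n in(('top','jar'),('top','bowl'),('top','tub')):
    i,d=read_camera(c);W=cloud(c,d);r=regions_of(c,n)
    print(n,[(round(x['p'],2),np.median(W[x['pixels']&(d>0)],0).round(3)) for x in r[:1]])
E
```

```text
23.6 [ -44.1    7.7   59.2  101.1   -6.9   74.8 -115.7] [-0.6  0.  -0.8] [ 0.021  0.157 -0.006] 0.0875
side 137 z [0.0707 0.0959 0.1088] xy [ 0.56   -0.1921]
wrist 881 z [0.0753 0.1062 0.1081] xy [ 0.5681 -0.1878]
jar [(0.7, array([0.597, 0.361, 0.098]))]
bowl [(0.77, array([ 0.473, -0.39 ,  0.023]))]
tub [(0.75, array([ 0.811, -0.063,  0.006]))]
```

View pics/w9.png

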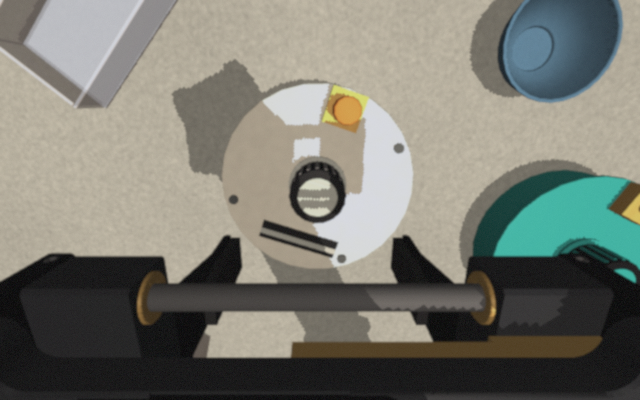

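The pin's head, at (347,110), sits on the guide with its top at 0.106 m, so it is home. The gripper is clear, and the jar, bowl and tub have not moved.

```bash
python3 -c "
from cell import env
print(env.sign_off())"
```

```text
the job is handed in; nothing more can be done
None
```

The slicer is locked: the pin stands in the white slicer's brass guide and is fully home through the hub. I put the pin in, released it to stand on the flange, then turned the knob clockwise. It dropped after about 43°, and I stopped there.

**Last checks:**
- **Pin:** the top of its head went from about 120 mm to about 106 mm above the table. That is the expected 14 mm drop, with the shoulder on the guide's mouth. The wrist camera showed the same height again after release.
- **Gripper:** it is open and clear above the slicer, touching nothing.
- **Bystanders:** the tub, bowl and jar are within about 2 mm of where they started.
- **Time:** handed in at about 24 s.

**Forces:** while I turned the knob, the wrist read a steady side force of 4 to 6 N. I put this down to the grip being slightly off-centre on the knob, and it went away on release. During insertion the readings stayed near 1 N.

No check failed or disagreed.

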